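Put the hearing-aid batteries away in their trays

TASK

Put each of the four white battery packs into the grey plastic tray made for it: the large round dial in the large round tray, the small round dial in the small round tray, the square pack in the square tray and the strip in the long tray. Each must end lying flat on its tray's floor, cells up, inside the rim. Leave the storage pot and the puffer standing where they are.

Things in the scene. Friction and masses are not known exactly. Their poses are not given: they have to be found in the camera images.
- dial_large: Large round battery dial: white plastic disc, 54 mm diameter, 14 mm thick, with a ring of eight steel cells in its top face. Upright at the start, lying flat on the table with the cells up. Loose, about 15 to 45 g, rigid; it may be gripped anywhere on its side walls. Origin: centre of its underside; z up.
- dial_small: Small round battery dial: white plastic disc, 36 mm diameter, 14 mm thick, with four steel cells in its top face. Upright at the start, lying flat on the table with the cells up. Loose, about 15 to 45 g, rigid; it may be gripped anywhere on its side walls. Origin: centre of its underside; z up.
- square_pack: Square battery pack: white plastic, 46 x 46 mm, 14 mm thick, with 2 x 2 steel cells in its top face. x and y run square to its sides. Upright at the start, lying flat on the table with the cells up. Loose, about 15 to 45 g, rigid; it may be gripped anywhere on its side walls. Origin: centre of its underside; z up.
- strip_pack: Long battery strip: white plastic, 76 mm long (x) by 28 mm wide (y), 14 mm thick, with five steel cells in a row along x. Upright at the start, lying flat on the table with the cells up. Loose, about 15 to 45 g, rigid; it may be gripped anywhere on its side walls. Origin: centre of its underside; z up.
- tray_large_round: Large round grey plastic tray with a low rim: 80 mm outside, 74 mm inside diameter. Home of the large round dial (10 mm play all round). Fixed, empty at the start. Floor 3 mm thick; the 3 mm thick rim tops out 7 mm above the table, so a pack lying inside stands 10 mm proud of it: keep the fingertips above the rim. Origin: centre of its underside, at table height; z up.
- tray_small_round: Small round grey plastic tray with a low rim: 62 mm outside, 56 mm inside diameter. Home of the small round dial (10 mm play all round). Fixed, empty at the start. Floor 3 mm thick; the 3 mm thick rim tops out 7 mm above the table, so a pack lying inside stands 10 mm proud of it: keep the fingertips above the rim. Origin: centre of its underside, at table height; z up.
- tray_square: Square grey plastic tray with a low rim: 72 x 72 mm outside, 66 x 66 mm inside. Home of the square pack (10 mm play). x and y run square to its sides. Fixed, empty at the start. Floor 3 mm thick; the 3 mm thick rim tops out 7 mm above the table, so a pack lying inside stands 10 mm proud of it: keep the fingertips above the rim. Origin: centre of its underside, at table height; z up.
- tray_long: Long grey plastic tray with a low rim: 102 x 54 mm outside, 96 (x) x 48 (y) mm inside. Home of the long strip, which must lie along the tray (10 mm play each side). Fixed, empty at the start. Floor 3 mm thick; the 3 mm thick rim tops out 7 mm above the table, so a pack lying inside stands 10 mm proud of it: keep the fingertips above the rim. Origin: centre of its underside, at table height; z up.
- pot: Bystander: blue-glazed ceramic storage pot with a dark wooden lid that does not come off, 52 mm diameter, 57 mm tall with its knob, loose, standing upright. Not to be moved. Origin: centre of its underside.
- puffer: Bystander: small black vacuum puffer, round bulb 45 mm diameter with a thin grey nozzle pointing up, 60 mm tall, loose, standing upright. Not to be moved. Origin: centre of its underside.
Mind the look-alikes: they are no part of the job. What is shaped like the tray_small_round but blue or purple is not meant. Leave any orange look-alike of the tray_long alone.

How it is judged:
By the outcome, as a careful person would: the job done as asked, in the order asked, and still so for the second after the job is handed in, with the robot touching nothing.
It also fails if it takes over 99 s, if anything falls off the work surface, if the arm or the gripper's body presses on something with over 40 N, if the wrist force passes 120 N, or if a joint passes its speed limit or range.

ROBOT

A 6-joint arm with a two-finger parallel gripper is mounted at the origin on the work surface. World frame = base frame: x ahead of the robot, y to its left, z up, the work surface at z = 0. Lengths are in m, angles in rad, forces in N, time in s.
With the tool pointing down it reaches from about 0.325 to 0.75 m from the base axis. Payload 7.6 kg.
Tool frame: the origin (TCP) lies between the finger pads; the fingertips stand 19 mm ahead of it and the grasp point (between the pads) is the TCP; z points along the fingers, y is the line along which they close (so a half turn about z gives the same grasp; the last joint's range is limited). The gripper opens to 85 mm and grips with 20 to 120 N. Pads are 22 mm wide; open, the fingers measure 114 mm over their backs; the gripper's body (76 mm by 85 mm) begins 54 mm behind the grasp point. The pads swing forward as they close: fully open they stand 13 mm farther back than shut.
Start: joints at [1.113, 0.052, 1.401, -0, 1.689, -0.07], TCP at [0.199, 0.486, 0.25] pointing down, gripper open.
Joint ranges: [-2.9, 2.9], [-0.91, 2.17], [0.12, 2.37], [-1.06, 4.2], [0.26, 2.73], [-2.93, 2.93]. Speed limits (rad/s): [2.57, 2.57, 3.01, 3.14, 3.14, 3.14].

INTERFACE

Orientations are given as a unit quaternion [w, x, y, z].
In Python, from cell import manip, telemetry, optics gives the robot as it stands. Calls block until the motion is done:
- manip.reach(position, orientation): joint-space move of the TCP to a pose.
- manip.move_straight(position, frame=None, max_speed=0.15): straight line of the TCP; frame=None keeps the orientation; max_speed is the mean speed in m/s.
- manip.move_joints(angles): joint-space move.
- manip.gripper_to(opening, squeeze=None): finger opening in m; squeeze is the grip in N (None keeps the last); returns when the fingers have stopped.
- manip.dwell(seconds).
- manip.inverse_kinematics(position, orientation): joint angles nearest the present ones, or None.
- telemetry.read_state(): the state.
- optics.camera(name): name is "scene" or "top"; returns a dict with "image" (420x560x3 uint8, blue, green, red), "fx", "fy", "cx", "cy" (pixels), "rvec" (rotation vector, rad) and "tvec" (3), from world to camera coordinates, as OpenCV has them. Camera axes: x right, y down, z forward; pixel columns grow to the right and rows downward; lengths in m; the calibration is good to about 2 mm. A picture is of the moment at which its call begins. There is no depth.
A pose or a line that the arm cannot do raises manip.PlanningError and nothing moves.
- manip.hand_in(): hands the job in; it is judged then, once.
The state is a dict: "time_s": time; "qpos": joint angles; "qd": joint speeds; "tau": joint torques, N m; "tcp_pos": TCP position; "tool_rot": TCP orientation; "force": force on the tool from outside, world axes, zero at the start; "moment": the same for the moment, N m; "width": finger opening in m; "gripper_force": force on a finger pad.
Only numpy, scipy, OpenCV 4.12 (cv2) and the standard library are available. Lean on these libraries where they do the work, as an engineer would, in place of code of your own. Each camera call takes 0.05 s, during which the arm holds its last target. There are 200 camera calls.

## Working session

There is one attempt and no reset: what is moved stays moved. The work goes in short steps, each a Python script; the robot and the scene stay as the last script left them, time stands still between calls to the robot, and variables do not carry over. Pictures are saved under pics/ and viewed, at most 14 in all, crops included, and the job is handed in when it is done.

```bash
ls; mkdir -p pics; python3 - <<'E'
from cell import manip, telemetry, optics
import cv2
for n in ("top","scene"):
    c=optics.camera(n); cv2.imwrite(f"pics/{n}0.png",c["image"])
    print(n,{k:v for k,v in c.items() if k!="image"})
print(telemetry.read_state())
E
```

```text
pics
top {'fx': 381.67247822799305, 'fy': 381.67247822799305, 'cx': 280.8890620614952, 'cy': 209.28924205018438, 'rvec': array([ 2.13481923, -2.09396796,  0.22045936]), 'tvec': array([-0.0216721 ,  0.50955589,  0.97579659])}
scene {'fx': 412.31110719189314, 'fy': 412.31110719189314, 'cx': 284.20261817716226, 'cy': 211.15510389762017, 'rvec': array([ 0.81586511,  2.71284454, -0.8570527 ]), 'tvec': array([ 0.41605492, -0.2094273 ,  1.27219267])}
{'time_s': 0.1, 'qpos': array([ 1.11272283e+00,  5.27853434e-02,  1.40164252e+00, -9.55503730e-07,
        1.68857852e+00, -7.03000700e-02]), 'qd': array([ 0.00113525, -0.00112217, -0.00395829, -0.00166864,  0.00040095,
        0.00012585]), 'tau': array([ 1.32979734e-03, -3.82579422e+01, -3.60986853e+01, -8.50930496e-05,
        4.79769136e-03, -2.36993571e-05]), 'tcp_pos': array([0.1983891 , 0.48581168, 0.24954081]), 'tool_rot': array([-1.84121486e-04,  1.92674237e-01,  9.81262523e-01, -6.82463742e-04]), 'force': array([ 0.99082484, -0.20368133,  0.08662459]), 'moment': array([-0.03837113,  0.01202258, -0.02550052]), 'gripper_force': 0.0, 'width': 0.08547608568748255}
```

View pics/top0.png

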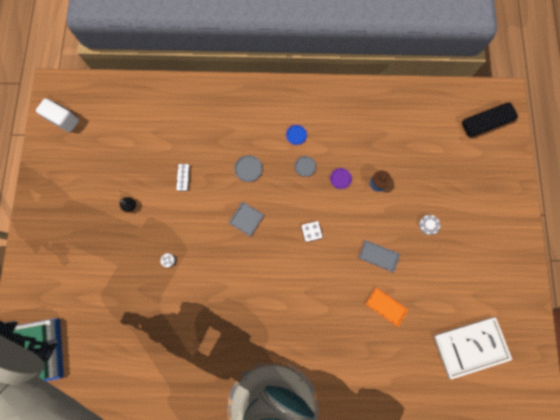

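View pics/scene0.png

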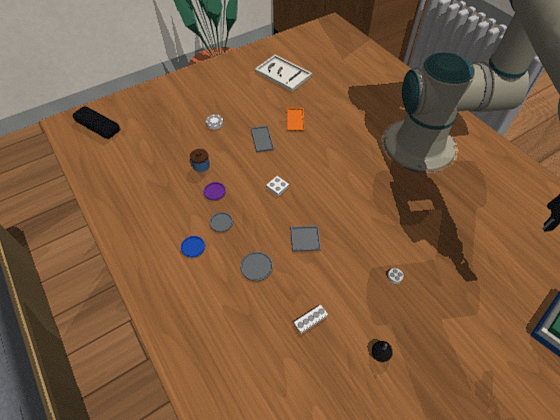

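Top view: trays are large round (249,168), small round (305,166), square (247,219) and long (379,256). Packs are strip (183,177), small dial (168,260), square (312,231) and large dial (430,224). The pot is at (381,181) and the puffer at (128,204). The blue, purple and orange look-alikes are to be ignored. In the scene view the same items are at large tray (256,266), small tray (221,222), square tray (305,239), long tray (261,139), strip (311,319), small dial (396,275), square pack (278,186) and large dial (214,122).

```bash
cat > vis.py <<'E'
import cv2, numpy as np
from scipy.optimize import minimize
K=4
# name: kind, dims, height, top px, scene px
OBJ={'dial_large':('r',.054,.054,.014,(430,224),(214,122)),'dial_small':('r',.036,.036,.014,(168,260),(396,275)),
'square_pack':('b',.046,.046,.014,(312,231),(278,186)),'strip_pack':('b',.076,.028,.014,(183,177),(311,319)),
'tray_large_round':('r',.080,.080,.007,(249,168),(256,266)),'tray_small_round':('r',.062,.062,.007,(305,166),(221,222)),
'tray_square':('b',.072,.072,.007,(247,219),(305,239)),'tray_long':('b',.102,.054,.007,(379,256),(261,139))}
def outline(kind,a,b,x,y,yaw,h):
    if kind=='r':
        t=np.linspace(0,2*np.pi,48,endpoint=False); p=np.c_[a/2*np.cos(t),b/2*np.sin(t)]
    else: p=np.array([[a,b],[-a,b],[-a,-b],[a,-b]])/2
    c,s=np.cos(yaw),np.sin(yaw); p=p@np.array([[c,s],[-s,c]])+[x,y]
    return np.vstack([np.c_[p,0*p[:,0]],np.c_[p,0*p[:,0]+h]])
def project(c,P):
    Km=np.array([[c['fx'],0,c['cx']],[0,c['fy'],c['cy']],[0,0,1]])
    return cv2.projectPoints(np.asarray(P,float).reshape(-1,3),c['rvec'],c['tvec'],Km,None)[0][:,0]
def ground(c,px,z):
    R=cv2.Rodrigues(c['rvec'])[0]; o=-R.T@c['tvec']
    d=R.T@np.array([(px[0]-c['cx'])/c['fx'],(px[1]-c['cy'])/c['fy'],1]); return (o+d*(z-o[2])/d[2])[:2]
def mask(c,px,w=32):
    x0,y0=int(px[0])-w,int(px[1])-w
    im=c['image'][y0:y0+2*w,x0:x0+2*w]
    im=cv2.resize(im,None,fx=K,fy=K,interpolation=cv2.INTER_CUBIC).astype(int)
    m=((im[...,2]-im[...,0])<28).astype(np.uint8)   # neutral colour on brown wood
    cs=cv2.findContours(m,cv2.RETR_EXTERNAL,cv2.CHAIN_APPROX_NONE)[0]
    q=np.array([w*K,w*K],float)
    best=max((k for k in cs if cv2.contourArea(k)>200),key=lambda k:cv2.pointPolygonTest(k,q,True))
    out=np.zeros(m.shape,np.uint8); cv2.drawContours(out,[best],-1,1,-1)
    return out,(x0,y0)
def render(c,P,org,shape):
    q=((project(c,P)-org+.5)*K-.5)*16
    out=np.zeros(shape,np.uint8)
    cv2.fillConvexPoly(out,cv2.convexHull(q.round().astype(np.int32)),1,shift=4); return out
def fit(name,cams,px=None):
    kind,a,b,h,pt,ps=OBJ[name]; px=px or (pt,ps)
    ms=[mask(c,p) for c,p in zip(cams,px)]
    def cost(v):
        P=outline(kind,a,b,v[0],v[1],v[2],v[3]); 
        return sum((render(c,P,o,m.shape)!=m).sum()/m.sum() for c,(m,o) in zip(cams,ms))
    g=ground(cams[0],px[0],h); best=None
    for yaw in ([0] if kind=='r' else np.arange(0,np.pi if a!=b else np.pi/2,np.pi/8)):
        s=np.array([[0,0,0,0],[.006,0,0,0],[0,.006,0,0],[0,0,.2,0],[0,0,0,.008]])+np.r_[g,yaw,h]
        r=minimize(cost,s[0],method='Nelder-Mead',options=dict(initial_simplex=s,xatol=1e-4,fatol=1e-4))
        if best is None or r.fun<best.fun: best=r
    return best
E
cat > m.py <<'E'
from cell import optics
from vis import *
import json
cams=[optics.camera(n) for n in("top","scene")]
res={}
tiles=[]
for n in OBJ:
    r=fit(n,cams); res[n]=list(r.x); print(n,r.x.round(4),'cost',round(r.fun,3))
    row=[]
    for c,p in zip(cams,OBJ[n][4:]):
        m,o=mask(c,p); im=cv2.resize(c['image'][o[1]:o[1]+64,o[0]:o[0]+64],None,fx=K,fy=K)
        P=outline(*OBJ[n][:3],*r.x)
        for mm,col in((m,(0,255,0)),(render(c,P,o,m.shape),(0,0,255))):
            cv2.drawContours(im,cv2.findContours(mm,0,cv2.CHAIN_APPROX_NONE)[0],-1,col,1)
        row.append(cv2.resize(im,(190,190)))
    tiles.append(np.vstack(row))
cv2.imwrite('pics/fit.png',np.vstack([np.hstack(tiles[:4]),np.hstack(tiles[4:])])); json.dump(res,open('res.json','w'))
for n,p in(('pot',(381,181)),('puffer',(128,204))): print(n,ground(cams[0],p,.04))
E
python3 m.py; python3 -c "
import cv2;i=cv2.imread('pics/fit.png');cv2.imwrite('pics/fit.png',cv2.resize(i,(600,600)))"
```

```text
dial_large [ 0.484  -0.4279  0.2643  0.008 ] cost 0.134
dial_small [0.3719 0.2953 0.0378 0.0091] cost 0.1
square_pack [ 0.4588 -0.098   1.8201  0.0085] cost 0.078
strip_pack [0.6084 0.2708 3.1448 0.0131] cost 0.107
tray_large_round [6.399e-01 8.480e-02 9.580e-02 4.000e-04] cost 0.08
tray_small_round [ 6.499e-01 -7.940e-02  1.259e-01  5.000e-04] cost 0.106
tray_square [ 0.4919  0.0854 -0.5261  0.0018] cost 0.065
tray_long [ 0.3943 -0.2853  1.2032 -0.0025] cost 0.086
pot [ 0.59811558 -0.2879594 ]
puffer [0.51896684 0.40582677]
```

View pics/fit.png

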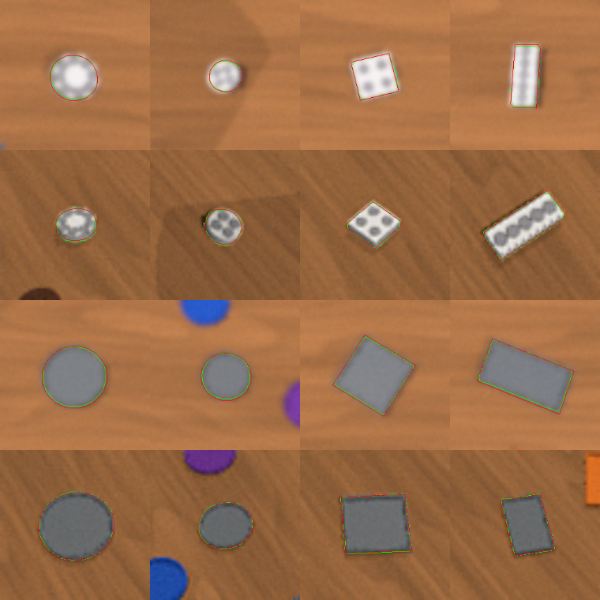

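The outlines match in both views. Measured heights come out about 5 mm low across the board, which fits a calibration offset, so the relative heights agree with the text. Next I'll write the pick and place helpers, probe fingertip reach on bare table at the 54 mm opening, then pick the large dial.

```bash
cat > rob.py <<'E'
from cell import manip, telemetry, optics
import numpy as np, json
RES=json.load(open('res.json'))
st=telemetry.read_state
quat=lambda psi:[0,np.cos(psi/2),np.sin(psi/2),0]     # Rz(psi)*Rx(pi): tool down, closes along object y
UP=.13
def psi_for(x,y,yaw,sym):
    c=[]
    for p in (np.arange(yaw%sym,2*np.pi,sym) if sym else np.arctan2(y,x)+np.pi/2+np.zeros(1)):
        q=manip.inverse_kinematics([x,y,UP],quat(p))
        if q is not None: c.append((abs(q[5]),p))
    return min(c)[1]
def goto(x,y,psi): manip.reach([x,y,UP],quat(psi))
def down(x,y,z,v=.15): manip.move_straight([x,y,z],max_speed=v)
def info(s): t=st(); print(s,'t',round(t['time_s'],2),'w',round(t['width'],4),'gf',round(t['gripper_force'],1),'F',t['force'].round(1),'tcp',t['tcp_pos'].round(4),'q6',round(t['qpos'][5],2))
E
python3 - <<'E'
from rob import *
x,y=.36,-.43
p=psi_for(x,y,0,0)
goto(x,y,p); info('above'); manip.gripper_to(.054,30)
down(x,y,.026); info('low')
f0=st()['force'][2]
for z in np.arange(.024,.008,-.001):
    down(x,y,z,.03); f=st()['force'][2]-f0; print(round(z,4),round(f,2),end='; ')
    if abs(f)>3: break
info('touch')
down(x,y,.06)
E
```

```text
above t 3.48 w 0.0852 gf 0.0 F [0.  0.4 0.6] tcp [ 0.3605 -0.4296  0.1301] q6 -0.07
low t 4.73 w 0.054 gf 0.0 F [0.3 1.2 0.3] tcp [ 0.3604 -0.4306  0.0271] q6 -0.07
0.024 -0.39; 0.023 -0.3; 0.022 -0.58; 0.021 0.11; 0.02 -0.46; 0.019 0.0; 0.018 -0.12; 0.017 -0.91; 0.016 -0.74; 0.015 2.55; 0.014 9.57; touch t 7.48 w 0.0542 gf 4.9 F [-3.3  3.2  9.9] tcp [ 0.3601 -0.4302  0.0152] q6 -0.07
```

Touch came at an actual TCP height of about 15.4 mm, which matches my finger-arc model (19 − 3.8 mm at 54 mm opening). Now the large dial.

```bash
cat >> rob.py <<'E'
def tip(w):
    L,tc=.057,-.103; th=np.arcsin(np.sin(tc)+w/2/L); return .019-L*(np.cos(tc)-np.cos(th))
W={'dial_large':.054,'dial_small':.036,'square_pack':.046,'strip_pack':.028}
def job(pack,tray,sym):
    w=W[pack]; x,y,a,_=RES[pack]; X,Y,A,_=RES[tray]; t=tip(w)
    p=psi_for(x,y,a,sym); P=psi_for(X,Y,A,sym)
    manip.gripper_to(min(w+.024,.083),30); goto(x,y,p)
    down(x,y,.0055+t); manip.gripper_to(w-.008,30); info('grip')
    if abs(st()['width']-w)>.004: print('bad grip'); return
    manip.move_straight([x,y,UP],max_speed=.2); info('lift'); goto(X,Y,P)
    down(X,Y,.0095+t,.1); info('low')
    manip.gripper_to(w+.014); down(X,Y,UP,.2); info('done')
E
python3 - <<'E'
from rob import *
job('dial_large','tray_large_round',0)
import cv2
for n in("top","scene"):
    cv2.imwrite(f'pics/{n}1.png',optics.camera(n)['image'])
a=cv2.imread('pics/top1.png')[120:280,150:470];b=cv2.imread('pics/scene1.png')[180:340,150:470]
cv2.imwrite('pics/a1.png',cv2.resize(np.vstack([a,b]),None,fx=1.8,fy=1.8))
E
```

```text
grip t 10.16 w 0.0524 gf 31.3 F [-0.5  1.1  6.7] tcp [ 0.4846 -0.4285  0.0225] q6 -0.06
lift t 10.86 w 0.0521 gf 31.5 F [-0.4 -0.7  0.1] tcp [ 0.4835 -0.4274  0.1283] q6 -0.06
low t 13.99 w 0.0522 gf 32.9 F [-2.1 -0.   4. ] tcp [0.6402 0.0849 0.0254] q6 -0.06
done t 14.97 w 0.0673 gf 0.0 F [-0.9  0.2 -0.5] tcp [0.6393 0.0848 0.1285] q6 -0.06
```

View pics/a1.png

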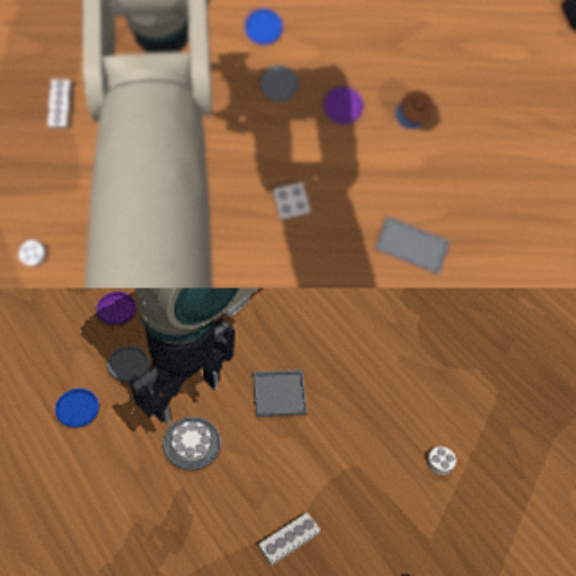

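The large dial lies in the large tray, roughly centred (crop pixel 191,441). On to the small dial.

```bash
python3 - <<'E'
from rob import *
job('dial_small','tray_small_round',0)
job('square_pack','tray_square',np.pi/2)
import cv2
b=optics.camera('scene')['image'][100:350,150:450]
cv2.imwrite('pics/a2.png',cv2.resize(b,None,fx=2,fy=2))
E
```

```text
grip t 17.81 w 0.0339 gf 29.6 F [-1.1 -0.7  5.6] tcp [0.3726 0.2957 0.0248] q6 -0.08
lift t 18.49 w 0.0344 gf 29.9 F [-0.5  0.4 -0.7] tcp [0.3714 0.295  0.1288] q6 -0.08
low t 21.38 w 0.0342 gf 30.0 F [-0.6  0.1  0.8] tcp [ 0.6502 -0.0794  0.0279] q6 -0.06
done t 22.34 w 0.0503 gf 0.0 F [-0.3  0.3 -0.7] tcp [ 0.6493 -0.0793  0.1286] q6 -0.06
grip t 24.68 w 0.0452 gf 31.3 F [-0.2  0.   6.2] tcp [ 0.4597 -0.0983  0.0234] q6 -0.54
lift t 25.37 w 0.0451 gf 30.7 F [-0.3  0.7 -0.6] tcp [ 0.4582 -0.0979  0.1287] q6 -0.54
low t 27.63 w 0.0452 gf 31.1 F [ 0.5  0.8 -0.1] tcp [0.4922 0.0854 0.0264] q6 0.62
done t 28.6 w 0.0599 gf 0.0 F [-0.4 -0.7 -0.5] tcp [0.4913 0.0854 0.1288] q6 0.62
```

View pics/a2.png

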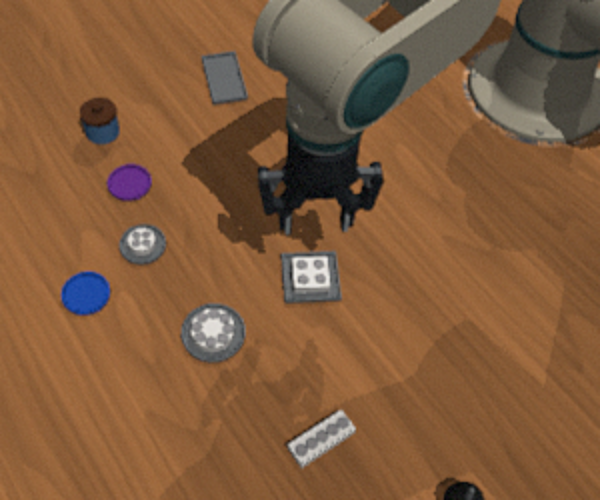

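Three packs are in their trays: small dial (142,241), large dial (213,330) and square pack (311,274) in the crop. Now the strip, followed by a clear view with the arm moved away.

```bash
python3 - <<'E'
from rob import *
job('strip_pack','tray_long',np.pi)
manip.move_joints([1.113,.052,1.401,0,1.689,-.07]); info('home')
import cv2
c=optics.camera('top')['image'][90:300,90:470]; b=optics.camera('scene')['image'][90:300,90:470]
cv2.imwrite('pics/a3.png',cv2.resize(np.vstack([c,b]),None,fx=1.4,fy=1.4,interpolation=cv2.INTER_CUBIC))
E
```

```text
grip t 31.71 w 0.0268 gf 30.3 F [-0.3 -0.2  5.2] tcp [0.6092 0.2711 0.0259] q6 -1.21
lift t 32.38 w 0.0266 gf 29.7 F [ 0.4 -0.5 -0.7] tcp [0.6077 0.2705 0.1282] q6 -1.21
low t 35.68 w 0.0267 gf 30.5 F [-2.3  1.7  5.1] tcp [ 0.3945 -0.2854  0.0288] q6 -0.33
done t 36.64 w 0.0421 gf 0.0 F [-0.7 -0.7  0.1] tcp [ 0.3939 -0.285   0.1288] q6 -0.33
home t 39.48 w 0.0422 gf 0.0 F [0.1 0.6 0.8] tcp [0.1989 0.4856 0.2501] q6 -0.07
```

View pics/a3.png

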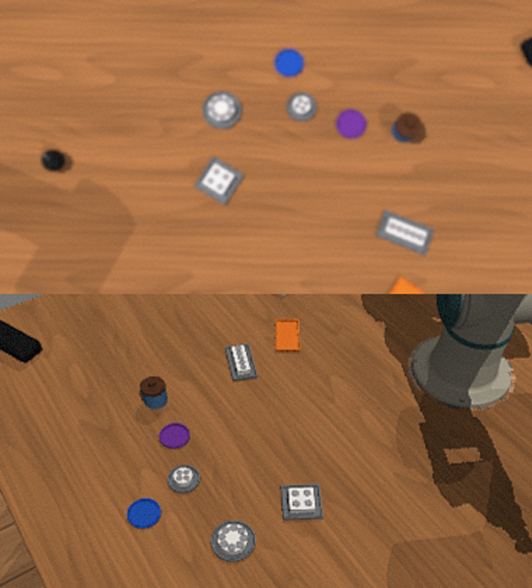

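All four packs look centred with the rim showing all round: (222,109), (301,106), (219,180) and (405,232) in the top crop. The pot and puffer haven't moved. I'll take one zoomed check for tilt.

```bash
python3 - <<'E'
from cell import optics
import cv2, numpy as np
from vis import OBJ
cs=[optics.camera(n)['image'] for n in('top','scene')]
rows=[]
for i,c in enumerate(cs):
    rows.append(np.hstack([cv2.resize(c[p[1]-24:p[1]+24,p[0]-24:p[0]+24],(200,200),interpolation=cv2.INTER_CUBIC) for p in [OBJ[n][4+i] for n in list(OBJ)[4:]]]))
cv2.imwrite('pics/z.png',np.vstack(rows))
E
```

```text
(no output)
```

View pics/z.png

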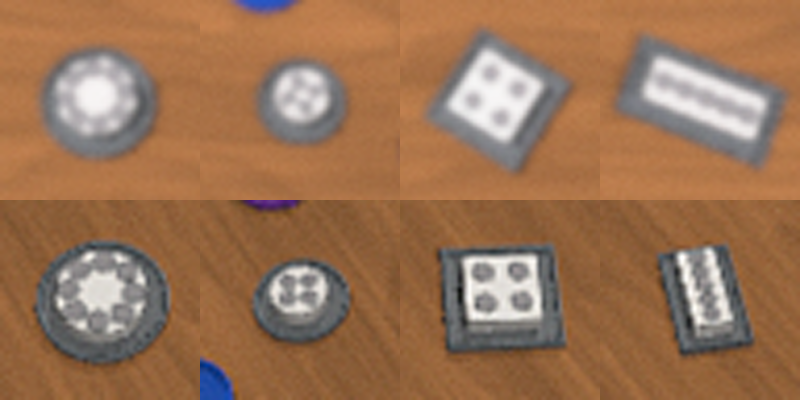

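The zoom shows every pack flat, parallel to its tray and inside the rim, with floor visible on all sides in the top row.

```bash
python3 -c "
from cell import manip
print(manip.hand_in())"
```

```text
the job is handed in; nothing more can be done
None
```

All four battery packs are flat in their own grey trays, cells up; the pot and puffer were left in place, and the job was handed in at about 40 s on the robot's clock.

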